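Pack the studied specimens, stack the next tote and bring the magnifier over it

ROBOT

A 6-joint arm with a two-finger parallel gripper is mounted at the origin on a cart in front of the work surface, level with it; the furniture and walls round the work are solid. World frame = base frame: x ahead of the robot, y to its left, z up, the work surface at z = 0. Lengths are in mm, angles in rad, forces in N, time in s.
With the tool pointing down it reaches from about 300 to 775 mm from the base axis. Payload 14.6 kg.
Tool frame: the origin (TCP) lies at the very end of the fingers, on their centre line; the grasp point (between the pads) lies 19 mm behind it; z points along the fingers, y is the line along which they close (so a half turn about z gives the same grasp; the last joint's range is limited). The gripper opens to 94 mm and grips with 3 to 60 N. Pads are 16 mm wide; open, the fingers measure 119 mm over their backs; the gripper's body (75 mm by 177 mm) begins 78 mm behind the grasp point.
Start: joints at [-1.344, 0.3, 1.521, -0, 1.321, -0.067], TCP at [159.268, -526.425, 205.446] pointing down, gripper open.
Joint ranges: [-3.03, 3.03], [-0.79, 2.21], [0.23, 2.52], [-1.04, 4.18], [0, 3.07], [-2.55, 2.55]. Speed limits (rad/s): [2.22, 2.22, 2.57, 3.14, 3.14, 3.14].

INTERFACE

Orientations are given as [roll, pitch, yaw] about the fixed x, y, z axes, in that order (R = Rz(yaw) Ry(pitch) Rx(roll)).
In Python, from cell import manip, camera, get_calibration gives the robot as it stands. The module is installed in compiled form; this text tells all that it offers.
- The arm moves only by the tool jog_arm, never from a script. Its argument "plan" is one flat list of numbers, 6 for each row, row after row: the shift along the world's x, y, z in m, then the turn, a rotation vector about the world's x, y, z in degrees. A call has 1 to 20 rows; each row is the pose to reach, as a shift and turn from the pose commanded when the call began; what a row does not reach only later rows make up. A row lasts 1/10 s, in which the tool goes at most 50 mm and 8.59 degrees, less where a joint would pass 70% of its speed; a pose out of reach is approached as far as the arm can. A call with a gripper value outside its range is refused whole. "claw" is the finger opening in m, from 0 to 0.094, set as the call begins (left out, the last holds). The fingers move at their own pace and stop on an object; "force" is the grip in N (left out, the last holds). Time passes only in rows, so rows that repeat a pose let the fingers close. It gives the time, the measured TCP pose, the force, the opening and the grip force at its end, in the units of the state.
- manip.read_state(): the state, without advancing time (a new reading comes with each control period).
- camera(name): name is "scene" or "top"; returns (picture, depth): 400x640x3 uint8, red, green, blue; 400x640 float32, mm along the optical axis (not along the pixel's ray), 0 where there is no reading.
- get_calibration(name): a dict with "fx", "fy", "cx", "cy" (pixels), "k1" (the pictures are not rectified: a ray, as slopes to the right and down, at radius r is drawn at 1 + k1 r^2 times it, then the intrinsics apply), "origin" and "attitude" of the camera in the world. Camera axes: x right, y down, z forward; pixel columns grow to the right and rows downward; lengths in mm; the calibration is good to about 2 mm. A picture is of the moment at which its call begins. get_calibration takes no time and is no camera call.
- manip.sign_off(): hands the job in; it is judged then, once.
The state is a dict: "clock": time; "joints": joint angles; "qd": joint speeds; "effort": joint torques, N m; "eef_pos": TCP position; "eef_rot": TCP orientation; "wrist_force": force on the tool from outside, world axes, zero at the start; "moment": the same for the moment, N m; "finger_gap": finger opening in mm; "finger_force": force on a finger pad.
Only numpy, scipy, OpenCV 4.12 (cv2) and the standard library are available. Lean on these libraries where they do the work, as an engineer would, in place of code of your own. Each camera call takes 0.05 s, during which the arm holds its last target. There are 200 camera calls.

TASK

Swing the magnifier arm clear of the grey tote and put the loose specimens lying on the bench into it. Then, keeping the lizard skeleton in the blue tote, turn that tote so that its ribs stand on the grey tote's rim (stacked, not nested down onto the specimens), and finally swing the magnifier back so that its lens is over the lizard. Do not knock over the paint jar or the glue bottle.

Things in the scene. Friction and masses are not known exactly. Their poses are not given: they have to be found in the camera images.
- lower_tote: grey tote of the stack-nest kind, outside 230 mm (its x) x 160 mm (its y) at the rim, 94 mm high, 0.24 to 0.38 kg, loose. Origin: centre of its underside, z up; floor top at z 16 mm, 185 x 115 mm inside. Stands empty on the bench under the magnifier. Its x end has a yellow card like the blue one's.
- lower_mouth (a point): centre of the grey tote's mouth, level with its rim top (94 mm up). The mouth is 206 x 136 mm inside the rim.
- upper_tote: blue tote of the stack-nest kind, outside 230 mm (its x) x 160 mm (its y) at the rim, 94 mm high, 0.24 to 0.38 kg, loose. Origin: centre of its underside, z up; floor top at z 16 mm, 185 x 115 mm inside. The same as the grey one. Carries the lizard skeleton. Its ribs (point upper_rib) decide whether it nests or stacks on the grey one.
- upper_rib (a point): foot of a rib of the blue tote, at x +80, y +74, z 12 mm of it. Each tote has two ribs, 20 mm wide, outside each long wall at x = +80 and -38 mm; above each, the rim has a 30 mm slot. Yellow ends together: ribs drop through the slots, the tote nests (underside 34 mm above the other's). Turned half round: ribs stand on the rim, it stacks 82 mm above, with 6 mm play.
- upper_card_end (a point): middle of the blue tote's +x end wall at rim top (x +109, y 0, z 94 mm of the tote), marked by a yellow card outside and a yellow strip on top. The top 34 mm of all walls is an upright band 12 mm thick, to be gripped with a finger either side: middle of either end (x +/-109 mm, y 0) or of a long wall (x 0 to +40, y +/-74 mm). Below it the walls taper inward.
- lizard_skeleton: cream cast lizard skeleton, 173 x 85 x 24 mm, long side along its x, lying on the floor of the blue tote; leave it in there. Origin: centre of its underside.
- fish_skull: dried fish skull, 33 x 98 x 43 mm, long along its y, 20 g. Origin: centre of its underside, z up. One of the specimens to pack; may be absent (None). Solid to the grip is its middle: x -12 to +12, y -23 to +37, up to z 30 mm; grip it across x, at about y = +7 mm.
- spiny_shell_a: larger pale spiny shell, 57 x 68 x 63 mm, 45 g. Origin: centre of its underside, z up. One of the specimens to pack; may be absent (None). The spines give way; solid is the whorl: x -11 to +20, y -16 to +19, up to z 50 mm.
- spiny_shell_b: smaller pale spiny shell, 50 x 64 x 52 mm, 45 g. Origin: centre of its underside, z up. One of the specimens to pack; may be absent (None). The spines give way; solid is the whorl: x -10 to +18, y -13 to +18, up to z 41 mm.
- beast_skeleton: grey cast skeleton of a four-legged beast, 90 x 105 x 40 mm, 35 g. Origin: centre of its underside, z up. One of the specimens to pack; may be absent (None). Solid is the rib cage: x -15 to +21, y -36 to +14, up to z 36 mm; grip it across x, at about y = -11 mm.
- magnifier_arm (a joint): swing of the magnifier arm about its upright post, rad; 0: arm points from the post to the robot (-x), lens over the grey tote; positive (anticlockwise from above) takes the lens to the robot's right (-y); stops at +/-1.7. Moves in the level plane against 0.22 N m of friction, stays where left.
- post_top (a point): top of the magnifier's upright steel post, on the hinge axis, 272 mm above the bench; round base of 56 mm radius below it, fixed.
- grip_knob (a point): upright black grip knob on the magnifier arm, 25 mm diameter, its thick part from 265 to 311 mm above the bench, 150 mm from the hinge axis; this point is on its axis, 291 mm up. Arm tube (16 mm thick) below it at 244 mm.
- lens (a point): centre of the lens's underside, 250 mm from the hinge axis, in line with the knob; white ring of 67 mm radius round the lens, from 229 to 256 mm above the bench.
- paint_jar: upright spice-jar-shaped paint jar with a dark lid, 44 mm diameter, 105 mm high, loose; a bystander. Origin: centre of its underside.
- glue_bottle: upright brown bottle with a pale blue cap, 46 mm diameter, 85 mm high, loose; a bystander. Origin: centre of its underside.
- bench_vise: small blue bench vise, bolted down; keep clear. Origin: middle of its base; solid from x -75 to +55, y -42 to +55 mm of it, up to 82 mm high (base plate 11 mm high, 128 mm wide).
- carton_right: open cardboard carton, fixed; keep clear. Origin: centre of its underside; 160 x 110 mm, its longer side turned 0.24 rad clockwise from its x, walls 140 mm high.

How it is judged:
By the outcome, as a careful person would: the job done as asked, in the order asked, and still so for the second after the job is handed in, with the robot touching nothing.
Of fish_skull, spiny_shell_a, spiny_shell_b, beast_skeleton only 3 to 4 are there at a start; the rules pass over those that are not, and their reading is None.
At some moment in a run one of fish_skull, spiny_shell_a, spiny_shell_b, beast_skeleton may be knocked a few centimetres aside while the robot is not near it.
It also fails if it takes over 200 s, if anything falls off the work surface, if the arm or the gripper's body presses on something with over 40 N, if the wrist force passes 120 N, or if a joint passes its speed limit or range.

## Working session

There is one attempt and no reset: what is moved stays moved. The work goes in short steps, Python scripts to look and compute and a tool call to move; the robot and the scene stay as the last step left them, time stands still between calls to the robot, and variables do not carry over. Pictures are saved under pics/ and viewed, at most 14 in all, crops included, and the job is handed in when it is done.

Besides the shell and the picture viewer there is one more tool, called by a JSON object that holds its "api" and its "payload", one argument or row to a line. jog_arm: Moves the arm, as the interface text tells. Its arguments: {"type":"object","properties":{"plan":{"type":"array"},"claw":{"type":"number"},"force":{"type":"number"}},"required":["plan"]}

```bash
mkdir -p pics; cat > h.py <<'E'
import numpy as np, cv2
from cell import manip, camera, get_calibration
from scipy.spatial.transform import Rotation as R
def cal(n):
    c=get_calibration(n); return c
def snap(n,tag):
    p,d=camera(n); cv2.imwrite(f'pics/{tag}.png',cv2.cvtColor(p,cv2.COLOR_RGB2BGR)); np.save(f'pics/{tag}.npy',d); return p,d
def att(c):
    a=np.array(c['attitude'],float)
    return a if a.shape==(3,3) else R.from_euler('xyz',a).as_matrix()
def ray(c,u,v):
    x=(u-c['cx'])/c['fx'];y=(v-c['cy'])/c['fy']
    rd=np.hypot(x,y);r=rd
    for _ in range(20): r=rd/(1+c['k1']*r*r)
    s=np.where(rd>0,r/np.maximum(rd,1e-9),1)
    return np.stack([x*s,y*s,np.ones_like(x*s)],-1)
def world(n,d):
    "full point cloud 400x640x3"
    c=cal(n);v,u=np.mgrid[0:400,0:640].astype(float)
    P=ray(c,u,v)*d[...,None]
    P=P@att(c).T+np.array(c['origin']); P[d==0]=np.nan
    return P
def atz(n,u,v,z):
    c=cal(n);o=np.array(c['origin']);r=ray(c,np.array(float(u)),np.array(float(v)))@att(c).T
    return o+r*(z-o[2])/r[2]
E
python3 - <<'E'
from h import *
for n in('scene','top'):
    print(cal(n)); snap(n,n+'0')
print(manip.read_state())
E
```

```text
{'fx': 487.1026779364251, 'fy': 487.1026779364251, 'cx': 310.57181773081055, 'cy': 203.14083055283555, 'k1': -0.025822918904614526, 'origin': array([  102.78380114, -1021.59490659,  1461.4289906 ]), 'attitude': array([-2.44166451,  0.00437799, -0.45540903])}
{'fx': 421.2158488353281, 'fy': 421.2158488353281, 'cx': 330.2355849491961, 'cy': 193.72791644681786, 'k1': -0.029752625160596836, 'origin': array([ 290.6694403 ,  -42.74477059, 1631.66880311]), 'attitude': array([-2.96661934, -0.00989479, -1.5448201 ])}
{'clock': 0.1, 'joints': array([-1.34357307e+00,  3.00416646e-01,  1.52154938e+00, -7.51235204e-06,
        1.32069546e+00, -6.65962426e-02]), 'qd': array([-0.00064163, -0.00323203, -0.0007051 , -0.00060875,  0.00174088,
       -0.00094283]), 'effort': array([ 8.96383808e-04, -5.32643294e+01, -3.53282940e+01,  7.09441770e-02,
        2.34464795e-02, -5.69224403e-05]), 'eef_pos': array([ 159.2269012 , -526.18837921,  204.92960914]), 'eef_rot': array([-3.14052571e+00, -6.38667810e-05,  2.93821333e-01]), 'wrist_force': array([-0.39232156,  0.31669165, -0.45994381]), 'moment': array([0.02169084, 0.00769871, 0.00794101]), 'finger_force': 0.0, 'finger_gap': 94.11869331803783}
```

View pics/top0.png

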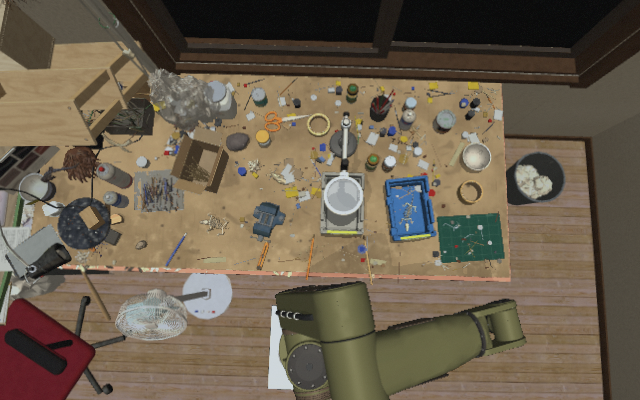

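View pics/scene0.png

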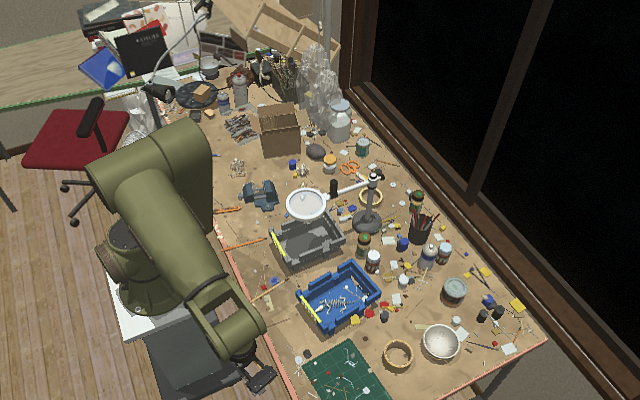

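Top view: grey tote around (343,205) beneath the lens (343,197), blue tote at (410,209), both with yellow ends toward the robot. Post is at (344,140), vise at (267,220) and carton at (197,163). Specimen candidates are at (215,224), (253,167) and (285,170). I'll enlarge.

```bash
python3 - <<'E'
import cv2
a=cv2.imread('pics/top0.png')
cv2.imwrite('pics/c1.png',cv2.resize(a[130:270,140:320],None,fx=4.4,fy=4.2,interpolation=cv2.INTER_CUBIC))
cv2.imwrite('pics/c2.png',cv2.resize(a[100:250,305:505],None,fx=4,fy=4,interpolation=cv2.INTER_CUBIC))
E
```

```text
(no output)
```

View pics/c1.png

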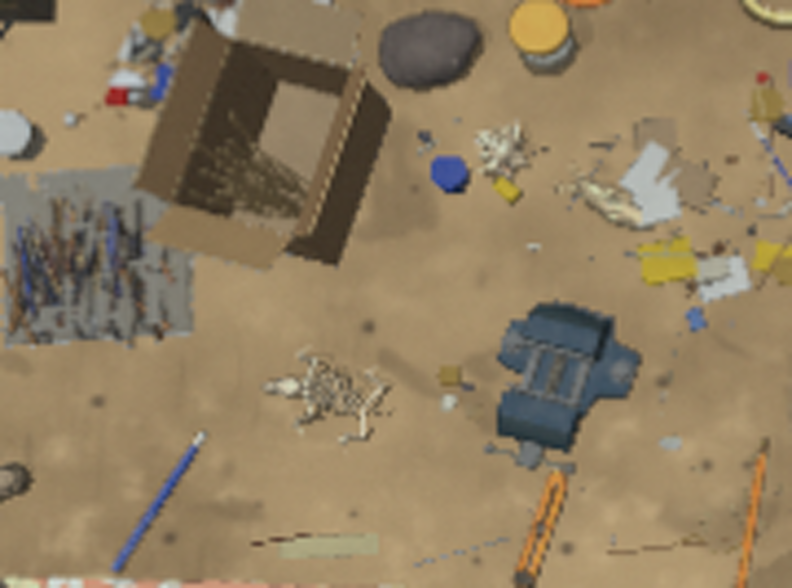

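View pics/c2.png

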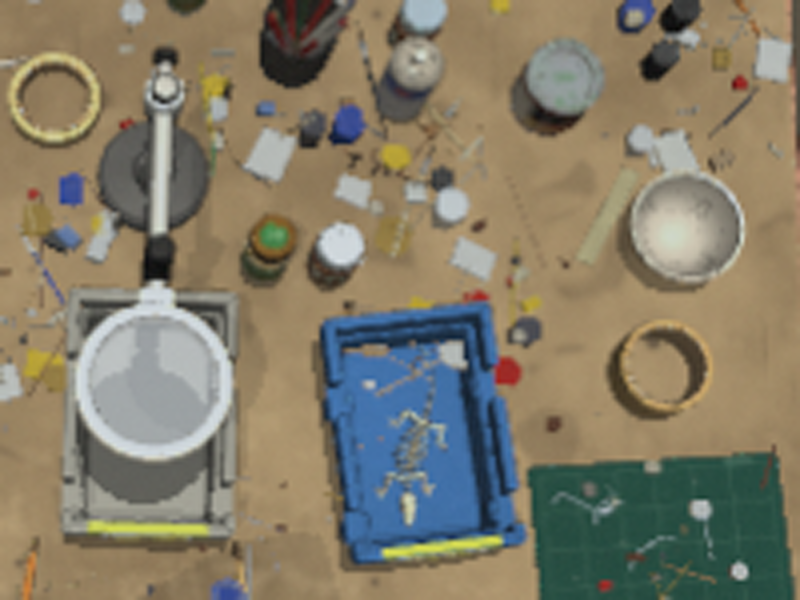

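Crop 1 shows the beast at about (217,223), head toward image left, one shell at (254,166) and the fish skull at (279,178). Crop 2 shows the lens at (343,195), post top at (346,122), paint jar and glue bottle at (372,160) and (389,163), and the two totes. The lizard lies in the blue tote with its head towards the card. Next I'll get metric positions.

```bash
python3 - <<'E'
from h import *
d=np.load('pics/top0.npy');P=world('top',d)
print('post',atz('top',345.75,122.5,272),'lens',atz('top',343.5,195,250),'knob',atz('top',305+158/4,100+250/4,300))
print('bench z',np.nanmedian(P[235:245,225:240,2]), np.nanmedian(P[225:240,370:380,2]))
def box(m):
    q=P[m][:,:2].astype(np.float32); r=cv2.minAreaRect(q); return len(q),np.round(r[0],1),np.round(r[1],1),round(r[2],1),'zmax',round(float(np.nanmax(P[m][:,2])),1),'mean',np.round(q.mean(0),1)
M=np.zeros((400,640),bool)
def reg(v0,v1,u0,u1): m=M.copy(); m[v0:v1,u0:u1]=1; return m
Z=P[...,2]
for n,rg,lo,hi in [('grey',(165,245,310,368),82,104),('blue',(170,245,382,440),82,104),('beast',(205,245,195,235),8,60),('shell',(155,176,244,266),8,80),('fish',(165,190,264,293),8,60),('jar1',(148,175,362,380),75,130),('jar2',(150,175,380,398),70,130),('vise',(195,245,250,290),30,120),('carton',(125,200,165,235),125,160)]:
    print(n,box(reg(*rg)&(Z>lo)&(Z<hi)))
# top-view height grid of shell, fish, beast
np.set_printoptions(linewidth=200)
# rest: other clusters of height 20..70 on bench
m=((Z>18)&(Z<75)).astype(np.uint8); m[245:]=0;m[:80]=0
k,l,s,c=cv2.connectedComponentsWithStats(m)
for i in range(1,k):
    if s[i,4]>12: print(s[i],np.round(np.nanmean(P[l==i],0)),round(float(np.nanmax(Z[l==i]))))
E
```

```text
post [777.42945341 -96.07115117 272.        ] lens [532.13075291 -94.34290974 250.        ] knob [630.83552696 -93.53775051 300.        ]
bench z 0.005273156278917668 -0.6727435576096923
grey (501, array([531.5, -96.4]), array([158.7, 231.9]), 89.6, 'zmax', 102.5, 'mean', array([528. , -94.8], dtype=float32))
blue (596, array([ 521.5, -351.5]), array([233.4, 162.8]), 8.2, 'zmax', 103.3, 'mean', array([ 524.5, -350.9], dtype=float32))
beast (128, array([454.9, 390.1]), array([132.1, 148.3]), 1.8, 'zmax', 41.9, 'mean', array([449.8, 393.8], dtype=float32))
shell (133, array([665.8, 251.9]), array([68.4, 77.9]), 52.3, 'zmax', 45.9, 'mean', array([672.3, 254.1], dtype=float32))
fish (286, array([637.1, 154.6]), array([101.4, 111.7]), 2.9, 'zmax', 46.9, 'mean', array([641.6, 129.4], dtype=float32))
jar1 (130, array([ 683.8, -190.8]), array([42.8, 91.1]), 42.6, 'zmax', 111.9, 'mean', array([ 694.7, -205.2], dtype=float32))
jar2 (111, array([ 699.2, -274.4]), array([42.3, 42.7]), 66.8, 'zmax', 94.4, 'mean', array([ 697.2, -274.2], dtype=float32))
vise (576, array([480.8, 178.4]), array([ 85
[... 3205 characters left out ...]
.] 72
[ 19 192  17  10  73] [ 527. 1106.   59.] 74
[113 193  14  15 111] [521. 748.  47.] 75
[386 195   9  14  59] [ 550. -276.   53.] 70
[  42  197   80   48 1329] [438. 882.  66.] 75
[399 199  19  24 108] [ 516. -358.   27.] 42
[ 50 201  13   6  52] [503. 997.  48.] 67
[262 202  17  24  96] [499. 167.  58.] 75
[321 204  22  26 131] [469. -39.  51.] 69
[344 206  19  25 130] [ 469. -157.   52.] 74
[258 213   7   9  25] [475. 209.  50.] 73
[262 212  10  13  35] [470. 188.  53.] 74
[199 215  22  15  79] [453. 405.  31.] 42
[339 219  10   6  20] [ 468. -105.   20.] 24
[405 223   6   8  27] [ 457. -348.   30.] 41
[250 227  23  15 145] [407. 202.  57.] 75
[137 241   8   4  22] [365. 665.  24.] 31
```

```bash
python3 - <<'E'
from h import *
def ortho(n,img,x0,y0,half,px,z):
    # image up=+x, right=-y
    c=cal(n);s=2*half/px
    i,j=np.mgrid[0:px,0:px];W=np.stack([x0+half-(i+.5)*s,y0+half-(j+.5)*s,np.full(i.shape,float(z))],-1)
    C=(W-np.array(c['origin']))@att(c);a=C[...,0]/C[...,2];b=C[...,1]/C[...,2];f=1+c['k1']*(a*a+b*b)
    return cv2.remap(img,(a*f*c['fx']+c['cx']).astype(np.float32),(b*f*c['fy']+c['cy']).astype(np.float32),cv2.INTER_CUBIC)
T=cv2.imread('pics/top0.png');S=cv2.imread('pics/scene0.png')
rows=[]
for n,I in(('top',T),('scene',S)):
    L=[]
    for x,y in((450,393),(670,253),(641,125)):
        o=ortho(n,I,x,y,80,264,15); o[::66]=o[::66]//2; o[:,::66]=o[:,::66]//2; L.append(o)
    rows.append(np.hstack(L))
cv2.imwrite('pics/o1.png',np.vstack(rows))
P=world('top',np.load('pics/top0.npy'));Z=P[...,2]
for n,x,y in(('beast',450,393),('shell',670,253),('fish',641,125)):
  for lo in(12,25,35):
    m=(abs(P[...,0]-x)<75)&(abs(P[...,1]-y)<(45 if n=='shell' else 75))&(Z>lo)&(Z<70)
    q=P[m]; print(n,lo,m.sum(),np.round(q.mean(0)),np.round(q[:,:2].min(0)),np.round(q[:,:2].max(0)),cv2.minAreaRect(q[:,:2].astype(np.float32)) if len(q)>3 else '')
E
```

```text
beast 12 110 [449. 395.  28.] [408. 343.] [480. 449.] ((449.2060852050781, 397.4640808105469), (100.63507843017578, 53.936466217041016), 72.296875)
beast 25 70 [451. 399.  33.] [429. 355.] [479. 440.] ((449.3192138671875, 394.0192565917969), (81.2541275024414, 43.71638870239258), 59.188411712646484)
beast 35 19 [451. 398.  37.] [436. 372.] [470. 430.] ((451.2272033691406, 399.4622802734375), (53.82099533081055, 27.738086700439453), 56.884002685546875)
shell 12 150 [669. 260.  30.] [636. 213.] [702. 298.] ((666.7212524414062, 259.2185974121094), (64.54161071777344, 82.46281433105469), 61.867408752441406)
shell 25 102 [672. 264.  35.] [639. 237.] [702. 298.] ((674.7987060546875, 268.2839660644531), (38.86054229736328, 80.011962890625), 28.32322883605957)
shell 35 55 [670. 270.  39.] [639. 237.] [702. 298.] ((671.9490356445312, 267.4803466796875), (33.658790588378906, 84.77078247070312), 44.20765686035156)
fish 12 519 [630. 109.  24.] [566.  50.] [715. 199.] ((640.6934204101562, 124.86012268066406), (149.4196319580078, 149.2156982421875), 0.090111643075943)
fish 25 201 [625. 120.  30.] [566.  50.] [688. 181.] ((622.6508178710938, 101.91265869140625), (145.61102294921875, 94.9502944946289), 38.7075080871582)
fish 35 32 [630. 148.  39.] [582.  90.] [652. 180.] ((617.3278198242188, 139.22964477539062), (98.79925537109375, 38.389747619628906), 69.09762573242188)
```

View pics/o1.png

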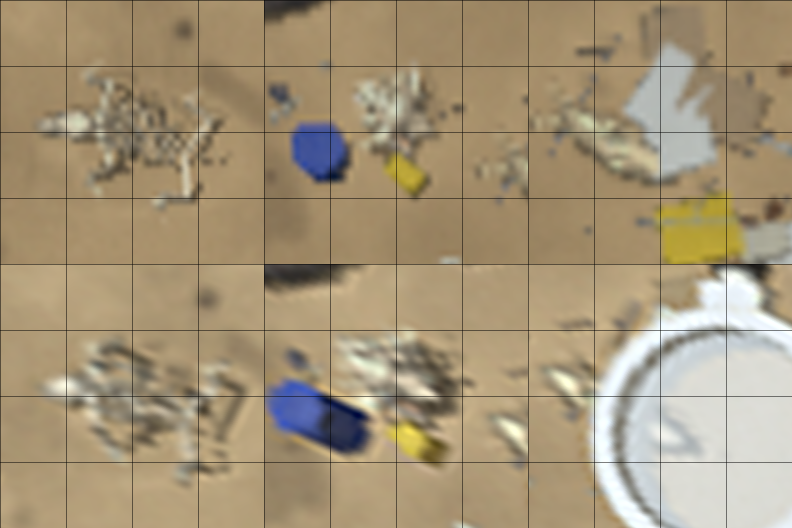

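{"api": "jog_arm", "payload": {
  "plan": [0.05, 0.04, 0.13, 0, 0, 0, 0.1, 0.09, 0.14, 0, 0, -5, 0.2, 0.18, 0.14, 0, 0, -10, 0.3, 0.28, 0.14, 0, 0, -16.8, 0.4, 0.37, 0.14, 0, 0, -16.8, 0.47, 0.431, 0.14, 0, 0, -16.8, 0.47, 0.431, 0.14, 0, 0, -16.8, 0.47, 0.431, 0.14, 0, 0, -16.8, 0.47, 0.431, 0.14, 0, 0, -16.8, 0.47, 0.431, 0.14, 0, 0, -16.8, 0.47, 0.431, 0.14, 0, 0, -16.8, 0.47, 0.431, 0.14, 0, 0, -16.8, 0.47, 0.431, 0.14, 0, 0, -16.8, 0.47, 0.431, 0.14, 0, 0, -16.8, 0.47, 0.431, 0.14, 0, 0, -16.8, 0.47, 0.431, 0.14, 0, 0, -16.8, 0.47, 0.431, 0.14, 0, 0, -16.8],
  "claw": 0.07,
  "force": 15
}}

```text
clock: 1.8
eef_pos: [628.7, -96.3, 345.4]
eef_rot: [3.142, 0.0, -0.0]
wrist_force: [-0.5, 0.3, 0.1]
finger_gap: 69.9
finger_force: 0.0
```

The specimens are clear in the ortho views: beast with its head towards +y, one shell beside the blue block, and the fish skull lying diagonally. The gripper is above the knob, so I'll lower and grip it.

{"api": "jog_arm", "payload": {
  "plan": [0, 0.001, -0.04, 0, 0, 0, 0, 0.001, -0.07, 0, 0, 0, 0, 0.001, -0.07, 0, 0, 0, 0, 0.001, -0.07, 0, 0, 0, 0, 0.001, -0.07, 0, 0, 0]
}}

```text
clock: 2.3
eef_pos: [629.6, -95.0, 277.9]
eef_rot: [3.141, -0.003, -0.0]
wrist_force: [-0.3, -0.2, -0.1]
finger_gap: 70.1
finger_force: 0.0
```

{"api": "jog_arm", "payload": {
  "plan": [0, 0, 0, 0, 0, 0, 0, 0, 0, 0, 0, 0, 0, 0, 0, 0, 0, 0, 0, 0, 0, 0, 0, 0, 0, 0, 0, 0, 0, 0, 0, 0, 0, 0, 0, 0],
  "claw": 0.01,
  "force": 15
}}

```text
clock: 2.9
eef_pos: [629.3, -94.3, 275.4]
eef_rot: [-3.141, 0.0, 0.001]
wrist_force: [-0.1, 6.1, 0.9]
finger_gap: 25.4
finger_force: 3.0
```

{"api": "jog_arm", "payload": {
  "plan": [0.0005, -0.012, 0, 0, 0, 4.6, 0.0019, -0.0239, 0, 0, 0, 9.2, 0.0043, -0.0357, 0, 0, 0, 13.8, 0.0076, -0.0472, 0, 0, 0, 18.3, 0.0118, -0.0584, 0, 0, 0, 22.9, 0.017, -0.0693, 0, 0, 0, 27.5, 0.0229, -0.0797, 0, 0, 0, 32.1, 0.0297, -0.0896, 0, 0, 0, 36.7, 0.0373, -0.0989, 0, 0, 0, 41.3, 0.0455, -0.1076, 0, 0, 0, 45.8, 0.0544, -0.1156, 0, 0, 0, 50.4, 0.064, -0.1229, 0, 0, 0, 55, 0.0741, -0.1294, 0, 0, 0, 59.6, 0.0846, -0.135, 0, 0, 0, 64.2, 0.0956, -0.1398, 0, 0, 0, 68.8, 0.0956, -0.1398, 0, 0, 0, 68.8, 0.0956, -0.1398, 0, 0, 0, 68.8]
}}

```text
clock: 4.6
eef_pos: [724.0, -237.8, 275.3]
eef_rot: [3.141, 0.004, 1.198]
wrist_force: [-5.0, -14.8, 1.5]
finger_gap: 24.6
finger_force: 15.0
```

{"api": "jog_arm", "payload": {
  "plan": [0, 0, 0, 0, 0, 0, 0, 0, 0, 0, 0, 0, 0, 0, 0.04, 0, 0, 0, 0, 0, 0.08, 0, 0, 0, 0, 0, 0.08, 0, 0, 0],
  "claw": 0.07
}}

```text
clock: 5.1
eef_pos: [724.1, -233.4, 356.6]
eef_rot: [-3.14, -0.0, 1.202]
wrist_force: [0.0, 0.7, 3.1]
finger_gap: 61.5
finger_force: 0.0
```

{"api": "jog_arm", "payload": {
  "plan": [-0.03, 0.03, 0, 0, 0, -8, -0.06, 0.06, 0, 0, 0, -16, -0.09, 0.09, 0, 0, 0, -24, -0.13, 0.12, 0, 0, 0, -32, -0.17, 0.14, 0, 0, 0, -40, -0.2, 0.14, 0, 0, 0, -48, -0.22, 0.14, 0, 0, 0, -56, -0.22, 0.14, 0, 0, 0, -64, -0.22, 0.14, 0, 0, 0, -68.8, -0.22, 0.14, 0, 0, 0, -68.8]
}}

```text
clock: 6.1
eef_pos: [504.8, -93.9, 355.4]
eef_rot: [3.142, -0.001, -0.002]
wrist_force: [0.8, -0.1, 0.6]
finger_gap: 70.2
finger_force: 0.0
```

```bash
cat >> h.py <<'E'
def ortho(n,img,x0,y0,half,px,z):
    "picture at height z; up=+x, right=-y"
    c=cal(n);s=2*half/px
    i,j=np.mgrid[0:px,0:px];W=np.stack([x0+half-(i+.5)*s,y0+half-(j+.5)*s,np.full(i.shape,float(z))],-1)
    C=(W-np.array(c['origin']))@att(c);a=C[...,0]/C[...,2];b=C[...,1]/C[...,2];f=1+c['k1']*(a*a+b*b)
    return cv2.remap(img,(a*f*c['fx']+c['cx']).astype(np.float32),(b*f*c['fy']+c['cy']).astype(np.float32),cv2.INTER_CUBIC)
E
python3 - <<'E'
from h import *
p,d=snap('top','top1'); s,ds=snap('scene','scene1')
T=cv2.imread('pics/top1.png');S=cv2.imread('pics/scene1.png')
rows=[]
for n,I in(('top',T),('scene',S)):
    L=[]
    for x,y,z in((450,393,20),(640,150,20)):
        o=ortho(n,I,x,y,75,300,z); o[::50]=o[::50]*.7; o[:,::50]=o[:,::50]*.7; L.append(o)
    rows.append(np.hstack(L))
cv2.imwrite('pics/o2.png',np.vstack(rows))
# height maps, 5 mm cells, both cameras, fish
for cam,dd in(('top',d),('scene',ds)):
    P=world(cam,dd)
    for n,x,y in(('fish',640,150),):
        g=np.full((24,24),0)
        for q in P.reshape(-1,3):
            if q[2]>6 and q[2]<90:
                i=int((x+60-q[0])//5);j=int((y+60-q[1])//5)
                if 0<=i<24 and 0<=j<24: g[i,j]=max(g[i,j],q[2])
        print(cam,n); print('\n'.join(''.join('%3d'%v if v else '  .' for v in r) for r in g))
E
```

```text
top fish
  .  .  .  .  .  .  .  .  .  .  8  .  .  .  . 10 13  7  . 13 11 12 13  .
  .  .  .  .  .  .  .  .  .  .  .  .  .  .  6  .  6  . 18  7  6 12 15  .
  .  .  .  .  .  .  .  .  .  .  .  .  .  .  . 13  . 21  . 27 24 13 13  .
  .  .  .  .  .  .  .  .  .  .  .  7  .  .  .  . 23 25 24 28 21 27  .  .
  .  .  .  .  .  .  .  .  .  .  9  .  .  .  .  . 19 25 17 32 25 38 26 20
  .  .  .  .  .  .  .  .  .  .  .  .  9  . 14 15 27 24 28 20 22 18 30 23
  .  .  . 12  .  9  .  .  .  .  .  .  .  . 18 19 15 27 22 24 24 26 25 23
  .  .  .  . 15  9  .  .  .  .  8  .  . 20 19 22 15 18 22 29 33 24 11  .
  .  .  .  .  .  .  .  .  .  .  .  .  . 19 18 18 15 20 22 25 26 27 28 33
  .  9  .  .  . 38 35  .  . 26  .  .  . 21 17 19 26 22 25 22 19 16 25 18
  .  .  9 12 16 38 41 42 40  .  . 20  .  . 21 20 19 21 26 26 26 22 27 26
  .  .  .  .  . 33 40 39 41 41 42 39 32 18 15  . 23 26 24 30 22 28 29 22
  .  .  7  .  .  .  . 25 43  . 41 32 30 19 20 26 28 17 30 29 15 26 23 32
  7  .  .  .  .  .  .  . 26 45 28 36 32  . 33 33 20 25 29 21 24 26 26 27
  .  .  .  .  .  .  .  .  . 29 38 15  . 38 33 28 34 23 25 27 27 22 26
[... 1723 characters left out ...]
.  .  .  .  .  .  . 16 29  . 24 26  . 28 28
  .  .  .  .  .  .  .  .  .  .  .  .  .  .  .  .  . 25 24 21  .  . 26 28
  .  .  .  .  .  .  .  .  .  .  .  .  .  .  .  .  .  . 31  . 26  . 29 32
  .  .  .  .  .  .  .  .  .  .  .  .  .  .  .  .  7 24 24  . 27  . 26  .
  6  .  .  .  .  .  .  .  .  .  .  .  .  .  .  .  .  . 29  .  .  . 14  .
  .  .  .  .  .  .  .  .  .  .  .  .  .  .  .  .  .  .  .  .  .  . 21  .
  .  .  .  .  .  .  .  .  .  .  .  .  .  .  .  .  .  .  .  .  .  .  . 27
  .  .  .  .  .  .  .  .  .  7  .  .  .  .  .  .  .  .  .  .  . 21 22 34
  .  .  .  .  .  .  .  .  .  7  .  .  .  .  .  .  . 23 25 24 24 27 39 38
  .  .  .  .  .  .  .  .  . 15  .  .  .  . 17  . 21 24 23 30 22 23 17 22
```

View pics/o2.png

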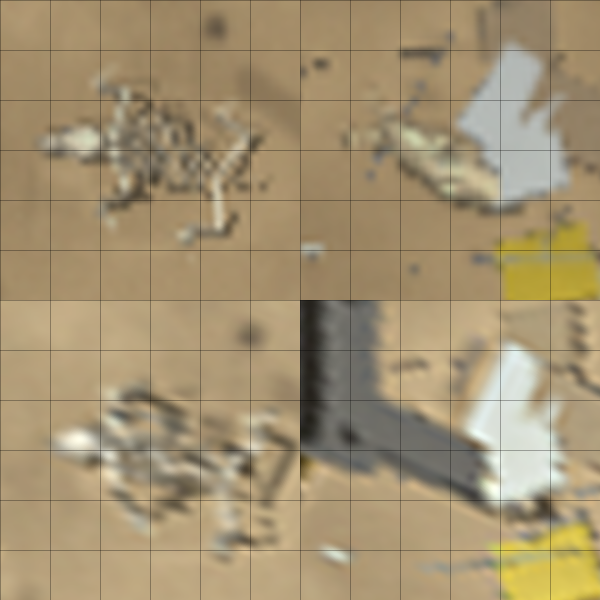

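Left patch: the beast is centred about (130,155), head towards +y. Right patch: the fish skull runs from (345,135), its thin end, to (520,205), so its solid middle is about (627,151) with the axis at 68°. Going for the fish.

{"api": "jog_arm", "payload": {
  "plan": [0.02, 0.04, 0, 0, 0, 8, 0.04, 0.08, 0, 0, 0, 16, 0.06, 0.12, 0, 0, 0, 24, 0.08, 0.16, -0.03, 0, 0, 32, 0.1, 0.2, -0.08, 0, 0, 40, 0.122, 0.245, -0.13, 0, 0, 48, 0.122, 0.245, -0.18, 0, 0, 56, 0.122, 0.245, -0.23, 0, 0, 64, 0.122, 0.245, -0.28, 0, 0, 68, 0.122, 0.245, -0.3, 0, 0, 68, 0.122, 0.245, -0.3, 0, 0, 68, 0.122, 0.245, -0.3, 0, 0, 68],
  "claw": 0.046
}}

```text
clock: 7.4
eef_pos: [627.0, 150.8, 55.8]
eef_rot: [-3.141, 0.0, 1.189]
wrist_force: [0.3, -0.2, 0.2]
finger_gap: 46.0
finger_force: 0.0
```

{"api": "jog_arm", "payload": {
  "plan": [0, 0, -0.01, 0, 0, 0, 0, 0, -0.02, 0, 0, 0, 0, 0, -0.03, 0, 0, 0, 0, 0, -0.03, 0, 0, 0, 0, 0, -0.03, 0, 0, 0]
}}

```text
clock: 7.9
eef_pos: [626.9, 150.8, 25.6]
eef_rot: [3.142, 0.0, 1.187]
wrist_force: [-0.3, -0.4, 0.7]
finger_gap: 45.7
finger_force: 0.0
```

{"api": "jog_arm", "payload": {
  "plan": [0, 0, -0.01, 0, 0, 0, 0, 0, -0.018, 0, 0, 0, 0, 0, -0.018, 0, 0, 0]
}}

```text
clock: 8.2
eef_pos: [626.1, 150.6, 5.8]
eef_rot: [-3.14, 0.001, 1.187]
wrist_force: [-0.1, -0.1, -0.6]
finger_gap: 46.1
finger_force: 0.0
```

{"api": "jog_arm", "payload": {
  "plan": [0, 0, 0, 0, 0, 0, 0, 0, 0, 0, 0, 0, 0, 0, 0, 0, 0, 0, 0, 0, 0, 0, 0, 0, 0, 0, 0, 0, 0, 0, 0, 0, 0, 0, 0, 0, 0, 0, 0, 0, 0, 0],
  "claw": 0.005,
  "force": 8
}}

```text
clock: 8.9
eef_pos: [627.1, 150.8, 7.8]
eef_rot: [3.141, -0.0, 1.187]
wrist_force: [-0.1, 0.2, 3.1]
finger_gap: 25.5
finger_force: 7.5
```

{"api": "jog_arm", "payload": {
  "plan": [0, 0, 0.03, 0, 0, 0, 0, 0, 0.07, 0, 0, 0, 0, 0, 0.12, 0, 0, 0, -0.02, -0.03, 0.16, 0, 0, 4, -0.04, -0.06, 0.16, 0, 0, 8, -0.06, -0.1, 0.16, 0, 0, 12, -0.09, -0.14, 0.16, 0, 0, 16, -0.12, -0.18, 0.16, 0, 0, 22, -0.14, -0.22, 0.16, 0, 0, 22, -0.157, -0.248, 0.16, 0, 0, 22, -0.157, -0.248, 0.16, 0, 0, 22, -0.157, -0.248, 0.16, 0, 0, 22]
}}

```text
clock: 10.1
eef_pos: [469.8, -97.4, 167.6]
eef_rot: [3.141, -0.0, 1.57]
wrist_force: [0.0, 0.1, 0.6]
finger_gap: 25.0
finger_force: 7.5
```

```bash
python3 - <<'E'
from h import *
p,d=snap('top','top2')
P=world('top',d);Z=P[...,2]
x,y=P[...,0],P[...,1]
def prof(m,k,lo,hi):
    q=P[m][:,k]; return np.round(np.nanpercentile(q,[2,98]),1)
rim=(Z>85)&(Z<103)
# grey: long walls (x 560..640), far end wall
for nm,cx,cy in(('grey',531,-96),):
    far=rim&(abs(y-cy)<60)&(x>600)&(x<670)
    print('far end x',prof(far,0,0,0))
    for s in(1,-1):
        w=rim&(x>575)&(x<625)&(s*(y-cy)>40)&(s*(y-cy)<100); print('wall',s,prof(w,1,0,0), w.sum())
        w=rim&(x>430)&(x<470)&(s*(y-cy)>40)&(s*(y-cy)<100); print('wall near',s,prof(w,1,0,0), w.sum())
m=rim&(x>395)&(x<650)&(abs(y+351)<110); r=cv2.minAreaRect(P[m][:,:2].astype(np.float32)); print('blue',r)
for nm,X,Y in(('shell',670,253),('beast',450,393)):
    for lo in (12,25):
        m=(abs(x-X)<75)&(abs(y-Y)<(40 if nm=='shell' else 75))&(Z>lo)&(Z<70); q=P[m]; print(nm,lo,m.sum(),np.round(q.mean(0)),q[:,2].max())
o=ortho('top',cv2.imread('pics/top2.png'),660,260,75,300,20);o2=ortho('top',cv2.imread('pics/top2.png'),510,-95,150,300,94)
for a in(o,o2): a[::50]=a[::50]*.7; a[:,::50]=a[:,::50]*.7
cv2.imwrite('pics/o3.png',np.hstack([o,o2]))
E
```

```text
far end x [634.9 647.9]
wall 1 [-27.  -18.6] 31
wall near 1 [-19.4 -19.4] 1
wall -1 [-176.4 -164.4] 38
wall near -1 [-173.9 -167.2] 5
blue ((521.2681884765625, -351.40692138671875), (233.12118530273438, 162.4660186767578), 8.251564025878906)
shell 12 116 [641. 244.  32.] 50.64928358128691
shell 25 94 [642. 245.  35.] 50.64928358128691
beast 12 106 [449. 395.  28.] 40.016884989648815
beast 25 71 [452. 400.  32.] 40.016884989648815
```

View pics/o3.png

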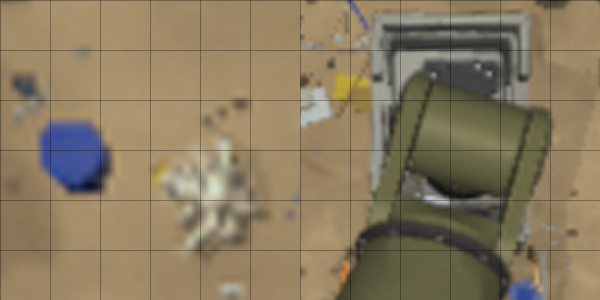

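The shell has been knocked aside: it is now at px (215,195) in the left patch, about (638,228). Fish first: I'll lower it into the tote.

{"api": "jog_arm", "payload": {
  "plan": [0.001, 0, -0.04, 0, 0, 0, 0.001, 0, -0.08, 0, 0, 0, 0.001, 0, -0.11, 0, 0, 0, 0.001, 0, -0.125, 0, 0, 0, 0.001, 0, -0.135, 0, 0, 0, 0.001, 0, -0.141, 0, 0, 0, 0.001, 0, -0.141, 0, 0, 0, 0.001, 0, -0.141, 0, 0, 0]
}}

```text
clock: 10.95
eef_pos: [471.3, -97.2, 27.1]
eef_rot: [3.141, 0.0, 1.572]
wrist_force: [0.8, 0.2, 0.1]
finger_gap: 25.3
finger_force: 7.5
```

{"api": "jog_arm", "payload": {
  "plan": [0, 0, 0, 0, 0, 0, 0, 0, 0, 0, 0, 0, 0, 0, 0, 0, 0, 0],
  "claw": 0.036
}}

```text
clock: 11.25
eef_pos: [471.1, -97.3, 26.8]
eef_rot: [3.141, 0.0, 1.571]
wrist_force: [-0.2, 0.1, 0.2]
finger_gap: 35.7
finger_force: 0.0
```

{"api": "jog_arm", "payload": {
  "plan": [0, 0, 0.03, 0, 0, 0, 0, 0, 0.08, 0, 0, 0, 0, 0, 0.13, 0, 0, 0, 0, 0, 0.18, 0, 0, 0, 0, 0, 0.18, 0, 0, 0]
}}

```text
clock: 11.75
eef_pos: [473.0, -97.8, 212.9]
eef_rot: [3.131, 0.003, 1.571]
wrist_force: [0.8, -0.5, -0.4]
finger_gap: 36.1
finger_force: 0.0
```

{"api": "jog_arm", "payload": {
  "plan": [0.02, 0.04, 0, 0, 0, 0, 0.045, 0.085, 0, 0, 0, 0, 0.07, 0.13, 0, 0, 0, 0, 0.09, 0.17, 0, 0, 0, 0, 0.11, 0.215, 0, 0, 0, 0, 0.135, 0.26, 0, 0, 0, 0, 0.155, 0.3, -0.02, 0, 0, 0, 0.167, 0.325, -0.06, 0, 0, 0, 0.167, 0.325, -0.1, 0, 0, 0, 0.167, 0.325, -0.1, 0, 0, 0, 0.167, 0.325, -0.1, 0, 0, 0],
  "claw": 0.085
}}

```text
clock: 12.85
eef_pos: [637.9, 227.4, 107.0]
eef_rot: [-3.141, 0.0, 1.571]
wrist_force: [-0.0, -0.1, 1.2]
finger_gap: 85.0
finger_force: 0.0
```

{"api": "jog_arm", "payload": {
  "plan": [0, 0, -0.03, 0, 0, 0, 0, 0, -0.06, 0, 0, 0, 0, 0, -0.08, 0, 0, 0, 0, 0, -0.093, 0, 0, 0, 0, 0, -0.093, 0, 0, 0]
}}

```text
clock: 13.35
eef_pos: [638.2, 227.4, 14.0]
eef_rot: [3.141, -0.0, 1.571]
wrist_force: [-0.6, -0.9, 0.7]
finger_gap: 85.0
finger_force: 0.0
```

{"api": "jog_arm", "payload": {
  "plan": [0, 0, 0, 0, 0, 0, 0, 0, 0, 0, 0, 0, 0, 0, 0, 0, 0, 0, 0, 0, 0, 0, 0, 0, 0, 0, 0, 0, 0, 0, 0, 0, 0, 0, 0, 0, 0, 0, 0, 0, 0, 0, 0, 0, 0, 0, 0, 0, 0, 0, 0, 0, 0, 0],
  "claw": 0.005,
  "force": 10
}}

```text
clock: 14.25
eef_pos: [637.9, 227.8, 13.5]
eef_rot: [3.141, -0.0, 1.571]
wrist_force: [-0.8, 0.1, -0.3]
finger_gap: 34.3
finger_force: 9.4
```

{"api": "jog_arm", "payload": {
  "plan": [0, 0, 0.03, 0, 0, 0, 0, 0, 0.07, 0, 0, 0, 0, 0, 0.12, 0, 0, -8, -0.01, -0.03, 0.16, 0, 0, -16, -0.03, -0.07, 0.18, 0, 0, -24, -0.05, -0.11, 0.18, 0, 0, -32, -0.06, -0.15, 0.18, 0, 0, -40, -0.08, -0.19, 0.18, 0, 0, -48, -0.09, -0.23, 0.18, 0, 0, -56, -0.11, -0.27, 0.18, 0, 0, -64, -0.12, -0.3, 0.18, 0, 0, -72, -0.12, -0.325, 0.18, 0, 0, -80, -0.12, -0.325, 0.18, 0, 0, -88, -0.12, -0.325, 0.18, 0, 0, -90, -0.12, -0.325, 0.18, 0, 0, -90, -0.12, -0.325, 0.18, 0, 0, -90]
}}

```text
clock: 15.85
eef_pos: [517.8, -97.1, 193.4]
eef_rot: [-3.142, 0.0, 0.002]
wrist_force: [-0.0, -0.0, -0.8]
finger_gap: 34.1
finger_force: 9.4
```

{"api": "jog_arm", "payload": {
  "plan": [0, 0, -0.04, 0, 0, 0, 0, 0, -0.08, 0, 0, 0, 0, 0, -0.12, 0, 0, 0, 0, 0, -0.145, 0, 0, 0, 0, 0, -0.155, 0, 0, 0, 0, 0, -0.161, 0, 0, 0, 0, 0, -0.161, 0, 0, 0, 0, 0, -0.161, 0, 0, 0]
}}

```text
clock: 16.65
eef_pos: [518.6, -97.4, 33.7]
eef_rot: [3.141, -0.002, 0.001]
wrist_force: [-0.8, -0.2, -1.6]
finger_gap: 34.6
finger_force: 9.4
```

{"api": "jog_arm", "payload": {
  "plan": [0, 0, 0, 0, 0, 0, 0, 0, 0, 0, 0, 0, 0, 0, 0, 0, 0, 0, 0, 0, 0, 0, 0, 0],
  "claw": 0.052
}}

```text
clock: 17.05
eef_pos: [518.0, -97.2, 32.7]
eef_rot: [3.142, -0.0, 0.001]
wrist_force: [-0.2, 0.4, -0.2]
finger_gap: 51.6
finger_force: 0.0
```

{"api": "jog_arm", "payload": {
  "plan": [0, 0, 0.03, 0, 0, 0, 0, 0, 0.08, 0, 0, 0, 0, 0, 0.13, 0, 0, 0, 0, 0, 0.17, 0, 0, 0, 0, 0, 0.17, 0, 0, 0]
}}

```text
clock: 17.55
eef_pos: [519.7, -97.7, 208.1]
eef_rot: [3.139, -0.009, 0.001]
wrist_force: [0.7, -0.3, -1.1]
finger_gap: 52.3
finger_force: 0.0
```

{"api": "jog_arm", "payload": {
  "plan": [0, 0.04, 0, 0, 0, 8, 0, 0.08, 0, 0, 0, 16, -0.01, 0.125, 0, 0, 0, 24, -0.01, 0.17, 0, 0, 0, 32, -0.02, 0.215, 0, 0, 0, 40, -0.03, 0.26, 0, 0, 0, 48, -0.03, 0.305, 0, 0, 0, 56, -0.04, 0.35, 0, 0, 0, 64, -0.05, 0.395, -0.02, 0, 0, 72, -0.06, 0.44, -0.06, 0, 0, 77, -0.068, 0.475, -0.1, 0, 0, 77, -0.068, 0.49, -0.12, 0, 0, 77, -0.068, 0.49, -0.12, 0, 0, 77, -0.068, 0.49, -0.12, 0, 0, 77, -0.068, 0.49, -0.12, 0, 0, 77],
  "claw": 0.07
}}

```text
clock: 19.05
eef_pos: [450.6, 392.2, 83.7]
eef_rot: [3.14, -0.001, 1.344]
wrist_force: [0.2, -0.7, 0.1]
finger_gap: 69.9
finger_force: 0.0
```

{"api": "jog_arm", "payload": {
  "plan": [0, 0, -0.03, 0, 0, 0, 0, 0, -0.05, 0, 0, 0, 0, 0, -0.065, 0, 0, 0, 0, 0, -0.074, 0, 0, 0, 0, 0, -0.074, 0, 0, 0]
}}

```text
clock: 19.55
eef_pos: [450.0, 392.3, 8.2]
eef_rot: [-3.141, 0.0, 1.344]
wrist_force: [-0.4, -0.0, -0.1]
finger_gap: 70.0
finger_force: 0.0
```

{"api": "jog_arm", "payload": {
  "plan": [0, 0, 0, 0, 0, 0, 0, 0, 0, 0, 0, 0, 0, 0, 0, 0, 0, 0, 0, 0, 0, 0, 0, 0, 0, 0, 0, 0, 0, 0, 0, 0, 0, 0, 0, 0, 0, 0, 0, 0, 0, 0, 0, 0, 0, 0, 0, 0],
  "claw": 0.005,
  "force": 10
}}

```text
clock: 20.35
eef_pos: [450.1, 393.0, 8.9]
eef_rot: [3.141, -0.001, 1.344]
wrist_force: [-0.9, -0.7, 5.8]
finger_gap: 41.1
finger_force: 9.2
```

{"api": "jog_arm", "payload": {
  "plan": [0, 0, 0.03, 0, 0, 0, 0, 0, 0.07, 0, 0, 0, 0, 0, 0.11, 0, 0, 0, 0.01, -0.03, 0.15, 0, 0, 0, 0.02, -0.07, 0.18, 0, 0, 0, 0.03, -0.11, 0.18, 0, 0, 2, 0.04, -0.15, 0.18, 0, 0, 4, 0.05, -0.19, 0.18, 0, 0, 6, 0.06, -0.235, 0.18, 0, 0, 8, 0.07, -0.28, 0.18, 0, 0, 10, 0.08, -0.325, 0.18, 0, 0, 12, 0.09, -0.37, 0.18, 0, 0, 13, 0.105, -0.415, 0.18, 0, 0, 13, 0.12, -0.455, 0.18, 0, 0, 13, 0.13, -0.49, 0.18, 0, 0, 13, 0.13, -0.49, 0.18, 0, 0, 13, 0.13, -0.49, 0.18, 0, 0, 13, 0.13, -0.49, 0.18, 0, 0, 13]
}}

```text
clock: 22.15
eef_pos: [579.7, -96.3, 188.3]
eef_rot: [-3.141, -0.0, 1.572]
wrist_force: [0.2, 0.5, -0.7]
finger_gap: 40.8
finger_force: 9.3
```

```bash
python3 - <<'E'
from h import *
snap('scene','scene3');snap('top','top3')
a=cv2.imread('pics/scene3.png')[170:300,200:400]; b=cv2.imread('pics/top3.png')[140:250,300:450]
cv2.imwrite('pics/s3.png',np.vstack([cv2.resize(a,(460,299),interpolation=2),cv2.resize(b,(460,299),interpolation=2)]))
E
```

```text
(no output)
```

View pics/s3.png

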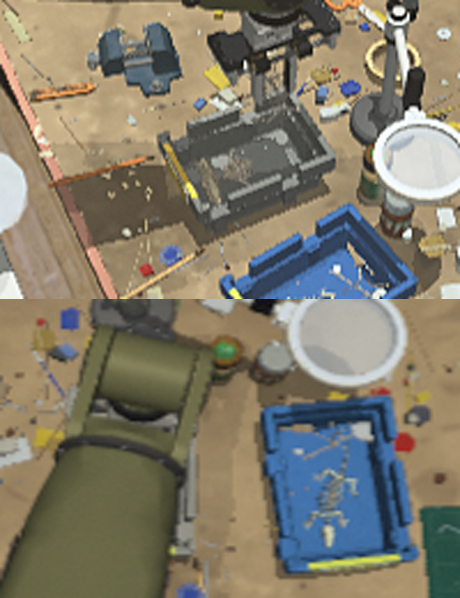

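The scene crop (top half) shows the fish and shell in the grey tote, with the beast held just above it. In the top crop (bottom half) the lens is clear, near the blue tote's far edge. Now I'll lower the beast.

{"api": "jog_arm", "payload": {
  "plan": [0, 0, -0.04, 0, 0, 0, 0, 0, -0.07, 0, 0, 0, 0, 0, -0.1, 0, 0, 0, 0, 0, -0.125, 0, 0, 0, 0, 0, -0.145, 0, 0, 0, 0, 0, -0.159, 0, 0, 0, 0, 0, -0.159, 0, 0, 0, 0, 0, -0.159, 0, 0, 0]
}}

```text
clock: 23.05
eef_pos: [580.3, -97.0, 30.2]
eef_rot: [3.141, 0.0, 1.572]
wrist_force: [1.1, 0.1, 0.2]
finger_gap: 40.9
finger_force: 9.3
```

{"api": "jog_arm", "payload": {
  "plan": [0, 0, 0, 0, 0, 0, 0, 0, 0, 0, 0, 0, 0, 0, 0, 0, 0, 0],
  "claw": 0.05
}}

```text
clock: 23.35
eef_pos: [580.2, -97.3, 30.2]
eef_rot: [3.141, 0.0, 1.571]
wrist_force: [0.7, -0.5, 0.1]
finger_gap: 49.6
finger_force: 0.0
```

{"api": "jog_arm", "payload": {
  "plan": [0, 0, 0.03, 0, 0, 0, 0, 0, 0.08, 0, 0, 0, 0, 0, 0.13, 0, 0, 0, 0, 0, 0.17, 0, 0, 0, 0, 0, 0.17, 0, 0, 0]
}}

```text
clock: 23.85
eef_pos: [581.7, -97.6, 205.9]
eef_rot: [3.132, 0.002, 1.571]
wrist_force: [0.1, -0.5, -0.0]
finger_gap: 50.3
finger_force: 0.0
```

{"api": "jog_arm", "payload": {
  "plan": [-0.01, -0.03, 0, 0, 0, -8, -0.02, -0.06, 0, 0, 0, -16, -0.03, -0.09, 0, 0, 0, -24, -0.04, -0.12, 0, 0, 0, -32, -0.06, -0.15, 0, 0, 0, -40, -0.0775, -0.182, 0, 0, 0, -48, -0.0775, -0.182, 0, 0, 0, -56, -0.0775, -0.182, -0.02, 0, 0, -64, -0.0775, -0.182, -0.05, 0, 0, -72, -0.0775, -0.182, -0.07, 0, 0, -80, -0.0775, -0.182, -0.07, 0, 0, -81.75, -0.0775, -0.182, -0.07, 0, 0, -81.75, -0.0775, -0.182, -0.07, 0, 0, -81.75],
  "claw": 0.04
}}

```text
clock: 25.15
eef_pos: [502.4, -279.3, 129.6]
eef_rot: [3.141, -0.0, 0.146]
wrist_force: [0.5, -1.4, -0.3]
finger_gap: 40.1
finger_force: 0.0
```

```bash
python3 - <<'E'
from h import *
p,d=snap('top','top4');s,_=snap('scene','scene4')
a=cv2.imread('pics/scene4.png')[190:300,230:390]; T=cv2.imread('pics/top4.png')
o=ortho('top',T,533,-97,140,320,40);o2=ortho('top',T,521,-351,140,320,94)
cv2.imwrite('pics/s4.png',np.vstack([np.hstack([o,o2]),cv2.resize(a,(640,280),interpolation=2)]))
P=world('top',d);x,y,Z=P[...,0],P[...,1],P[...,2]
m=(Z>85)&(Z<103)&(abs(x-533)<130)&(abs(y+97)<95); r=cv2.minAreaRect(P[m][:,:2].astype(np.float32)); print('grey',r)
inn=(abs(x-533)<88)&(abs(y+97)<55); print('inside max z',np.nanpercentile(Z[inn],[50,98,100]))
# wall centre lines, lines fit
for nm,cx,cy in(('grey',533,-97),):
    for s in(1,-1):
        w=(Z>86)&(Z<102)&(abs(x-cx)<105)&(s*(y-cy)>58)&(s*(y-cy)<95); q=P[w]; 
        ed=[]
        for b in range(-100,100,20):
            k=(q[:,0]-cx>b)&(q[:,0]-cx<b+20)
            if k.sum()>2: ed.append((cx+b+10,round(float((s*q[k,1]).max()*s),1)))
        print(s,ed)
E
```

```text
grey ((532.4257202148438, -96.26167297363281), (158.84852600097656, 233.3206024169922), 89.41698455810547)
inside max z [16.59587463 55.43941219 64.66380623]
1 [(443, -16.7), (463, -19.3), (483, -18.8), (503, -18.2), (523, -17.5), (543, -17.0), (583, -19.5), (603, -18.9), (623, -18.3)]
-1 [(463, -173.7), (483, -173.7), (503, -173.6), (523, -173.4), (543, -172.9), (583, -176.3), (603, -176.2), (623, -175.5)]
```

View pics/s4.png

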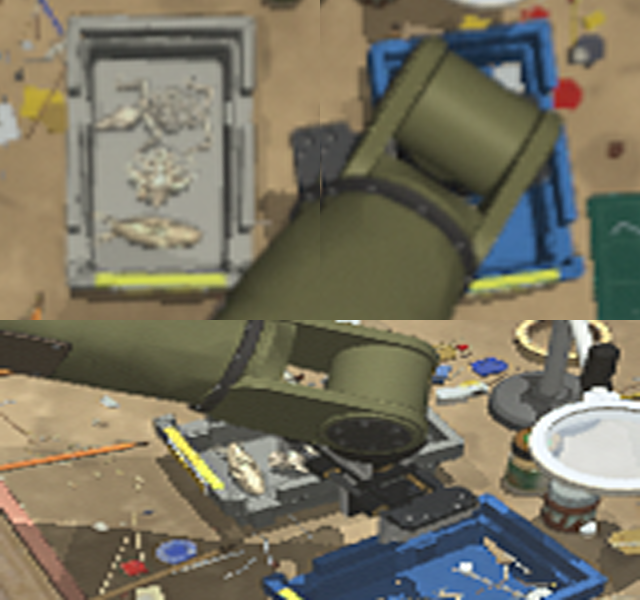

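Top-left ortho: all three specimens lie flat and separate in the grey tote. The gripper is over the blue tote's left long wall, so I'll go down and grip it.

{"api": "jog_arm", "payload": {
  "plan": [0, 0, -0.03, 0, 0, 0, 0, 0, -0.05, 0, 0, 0, 0, 0, -0.06, 0, 0, 0, 0, 0, -0.068, 0, 0, 0, 0, 0, -0.068, 0, 0, 0]
}}

```text
clock: 25.75
eef_pos: [502.3, -279.2, 61.2]
eef_rot: [-3.141, 0.0, 0.145]
wrist_force: [-0.7, -0.5, 0.4]
finger_gap: 40.2
finger_force: 0.0
```

{"api": "jog_arm", "payload": {
  "plan": [0, 0, 0, 0, 0, 0, 0, 0, 0, 0, 0, 0, 0, 0, 0, 0, 0, 0, 0, 0, 0, 0, 0, 0, 0, 0, 0, 0, 0, 0, 0, 0, 0, 0, 0, 0],
  "claw": 0.002,
  "force": 50
}}

```text
clock: 26.35
eef_pos: [502.5, -279.3, 61.9]
eef_rot: [3.141, -0.0, 0.145]
wrist_force: [-3.1, 1.2, 5.7]
finger_gap: 11.4
finger_force: 50.0
```

{"api": "jog_arm", "payload": {
  "plan": [0, 0, 0.005, 0, 0, 0, 0, 0, 0.01, 0, 0, 0, 0, 0, 0.02, 0, 0, 0, 0, 0, 0.03, 0, 0, 0, 0, 0, 0.04, 0, 0, 0, 0, 0, 0.04, 0, 0, 0, 0, 0, 0.04, 0, 0, 0]
}}

```text
clock: 27.05
eef_pos: [502.4, -279.2, 101.6]
eef_rot: [3.141, -0.0, 0.145]
wrist_force: [-0.4, -1.5, -4.0]
finger_gap: 11.9
finger_force: 50.0
```

```bash
python3 - <<'E'
from h import *
s=manip.read_state(); print(s['moment'],s['wrist_force'],s['finger_gap'],s['finger_force'])
p,d=snap('top','top5')
P=world('top',d);x,y,Z=P[...,0],P[...,1],P[...,2]
q=p.astype(int); blue=(q[...,2]>q[...,0]+40)&(Z>60)&(Z<200)&(abs(x-521)<135)&(abs(y+351)<100)
print(blue.sum())
B=P[blue]; top=B[B[:,2]>115]
A=np.c_[top[:,:2]-[521,-351],np.ones(len(top))]; 
w=np.ones(len(top),bool)
for _ in range(4):
    c=np.linalg.lstsq(A[w],top[w,2],rcond=None)[0]; r=top[:,2]-A@c; w=abs(r)<6
print('plane slope x,y, z0',np.round(c,4),w.sum())
E
```

```text
[ 0.26547522  0.07508699 -0.01393926] [-0.38472861 -1.45212206 -4.03494988] 11.859794068899793 49.999988079071045
629
plane slope x,y, z0 [0.000000e+00 5.900000e-03 1.319405e+02] 250
```

The tote is lifted level, weighing about 4 N. Now I'll pull it back, raise it and turn it.

{"api": "jog_arm", "payload": {
  "plan": [0, 0, 0.015, 0, 0, 0, 0, 0, 0.03, 0, 0, 0, -0.012, 0, 0.03, 0, 0, 0, -0.03, 0, 0.03, 0, 0, 0, -0.05, 0, 0.045, 0, 0, 0, -0.065, 0, 0.06, 0, 0, 0, -0.075, 0, 0.075, 0, 0, 0, -0.075, 0, 0.087, 0, 0, 2, -0.075, 0, 0.09, 0, 0, 6, -0.075, 0, 0.09, 0, 0, 11, -0.075, 0, 0.09, 0, 0, 16, -0.075, 0, 0.09, 0, 0, 21, -0.075, 0, 0.09, 0, 0, 26, -0.075, 0, 0.09, 0, 0, 31, -0.075, 0, 0.09, 0, 0, 36, -0.075, 0, 0.09, 0, 0, 41, -0.075, 0, 0.09, 0, 0, 46, -0.075, 0, 0.09, 0, 0, 51, -0.075, 0, 0.09, 0, 0, 56, -0.075, 0, 0.09, 0, 0, 60]
}}

```text
clock: 29.1
eef_pos: [427.1, -279.1, 190.9]
eef_rot: [-3.141, -0.0, 1.195]
wrist_force: [0.4, 0.6, -3.8]
finger_gap: 11.8
finger_force: 50.0
```

{"api": "jog_arm", "payload": {
  "plan": [0, 0, 0, 0, 0, 5, 0, 0, 0, 0, 0, 11, 0, 0, 0, 0, 0, 17, 0, 0, 0, 0, 0, 23, 0, 0, 0, 0, 0, 29, 0, 0, 0, 0, 0, 35, 0, 0, 0, 0, 0, 41, 0, 0, 0, 0, 0, 47, 0, 0, 0, 0, 0, 53, 0, 0, 0, 0, 0, 59, 0, 0, 0, 0, 0, 65, 0, 0, 0, 0, 0, 71, 0, 0, 0, 0, 0, 77, 0, 0, 0, 0, 0, 83, 0, 0, 0, 0, 0, 89, 0, 0, 0, 0, 0, 95, 0, 0, 0, 0, 0, 101, 0, 0, 0, 0, 0, 106, 0, 0, 0, 0, 0, 110, 0, 0, 0, 0, 0, 111.45]
}}

```text
clock: 31.1
eef_pos: [427.3, -279.2, 191.1]
eef_rot: [3.142, -0.0, 3.139]
wrist_force: [0.1, -0.4, -3.5]
finger_gap: 11.5
finger_force: 50.0
```

{"api": "jog_arm", "payload": {
  "plan": [0.008, 0.008, 0, 0, 0, 0, 0.024, 0.023, 0, 0, 0, 0, 0.042, 0.04, 0, 0, 0, 0, 0.06, 0.057, 0, 0, 0, 0, 0.078, 0.074, 0, 0, 0, 0, 0.094, 0.09, 0, 0, 0, 0, 0.105, 0.1, 0, 0, 0, 0, 0.1132, 0.1083, 0, 0, 0, 0, 0.1132, 0.1083, 0, 0, 0, 0, 0.1132, 0.1083, 0, 0, 0, 0]
}}

```text
clock: 32.1
eef_pos: [540.3, -171.2, 191.3]
eef_rot: [-3.142, -0.0, 3.137]
wrist_force: [-0.6, 0.2, -2.7]
finger_gap: 12.0
finger_force: 50.0
```

```bash
python3 - <<'E'
from h import *
p,d=snap('top','top6');s,ds=snap('scene','scene6')
for n,dd,q in(('top',d,p),('scene',ds,s)):
    P=world(n,dd);x,y,Z=P[...,0],P[...,1],P[...,2];q=q.astype(int)
    b=(q[...,2]>q[...,0]+40)&(Z>207)&(Z<240)&(abs(x-531)<150)&(abs(y+97)<110)
    r=cv2.minAreaRect(P[b][:,:2].astype(np.float32)); print(n,b.sum(),r,P[b][:,:2].min(0),P[b][:,:2].max(0),np.median(P[b][:,2]))
a=cv2.imread('pics/scene6.png')[150:300,220:400]; T=cv2.imread('pics/top6.png')[140:260,290:434]
cv2.imwrite('pics/s6.png',np.hstack([cv2.resize(a,(480,400),interpolation=2),cv2.resize(T,(320,400)[::1],interpolation=2)]))
E
```

```text
top 203 ((527.2644653320312, -29.48421859741211), (226.30697631835938, 26.96327781677246), 1.531101942062378) [414.31211681 -45.75231013] [640.73725157 -17.95903607] 221.7048719120487
scene 279 ((527.0955810546875, -99.8166732788086), (228.5655517578125, 163.4577178955078), 0.7050982117652893) [ 412.55179795 -181.59165505] [642.26993933 -18.00844676] 221.17507750684877
```

View pics/s6.png

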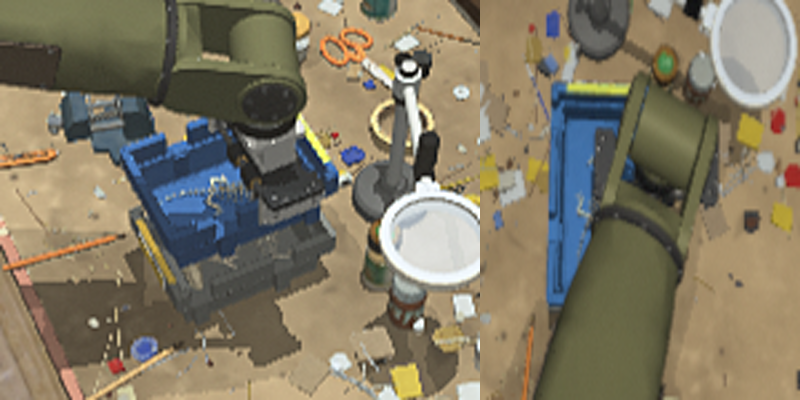

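The scene crop shows the blue tote level above the grey, yellow card on the far end, with the lizard inside. The blue reads about 5 mm short in x, so I'll compare both totes in the same cameras.

```bash
python3 - <<'E'
from h import *
def edges(cam,tag,z0,col):
    d=np.load(f'pics/{tag}.npy');q=cv2.imread(f'pics/{tag}.png').astype(int);P=world(cam,d);x,y,Z=P[...,0],P[...,1],P[...,2]
    b=(abs(Z-z0)<7)&(abs(x-531)<135)&(abs(y+97)<100)
    if col: b&=(q[...,0]>q[...,2]+40)|((q[...,1]>q[...,0]+60))
    B=P[b];out={}
    for nm,k,o,s,rng,base in(('left',0,1,1,(440,625),40),('right',0,1,-1,(440,625),40),('far',1,0,1,(-150,-45),90),('near',1,0,-1,(-150,-45),90)):
        c0=[531,-97][o]; e=[]
        for t in np.arange(rng[0],rng[1],9):
            k_=(B[:,k]>=t)&(B[:,k]<t+9)&(s*(B[:,o]-c0)>base)
            if k_.sum()>=2: e.append((t+4.5,np.max(s*B[k_,o])*s))
        if len(e)>3:
            e=np.array(e);f=np.polyfit(e[:,0]-[531,-97][k],e[:,1],1);w=abs(np.polyval(f,e[:,0]-[531,-97][k])-e[:,1])<4;
            if w.sum()>3: f=np.polyfit(e[w,0]-[531,-97][k],e[w,1],1)
            out[nm]=(len(e),round(f[1],1),round(np.degrees(np.arctan(f[0])),2))
    print(cam,tag,out)
edges('top','top4',94,0);edges('top','top6',223,1)
edges('scene','scene4',94,0);edges('scene','scene3',94,0);edges('scene','scene1',94,0);edges('scene','scene6',223,1)
E
```

```text
top top4 {'left': (15, np.float64(-18.4), np.float64(-0.11)), 'right': (15, np.float64(-173.9), np.float64(-1.16)), 'far': (12, np.float64(646.1), np.float64(0.65)), 'near': (12, np.float64(417.9), np.float64(0.66))}
top top6 {'left': (15, np.float64(-19.8), np.float64(-0.43)), 'far': (11, np.float64(641.8), np.float64(-1.11))}
scene scene4 {'right': (9, np.float64(-180.5), np.float64(0.62)), 'far': (4, np.float64(643.1), np.float64(-3.53)), 'near': (12, np.float64(415.7), np.float64(0.14))}
scene scene3 {'left': (14, np.float64(-21.4), np.float64(-0.35)), 'right': (15, np.float64(-180.4), np.float64(0.14)), 'far': (12, np.float64(644.8), np.float64(0.2)), 'near': (12, np.float64(415.6), np.float64(-0.38))}
scene scene1 {'left': (15, np.float64(-20.2), np.float64(-0.71)), 'right': (15, np.float64(-180.4), np.float64(0.23)), 'far': (12, np.float64(644.3), np.float64(-0.86)), 'near': (12, np.float64(416.0), np.float64(1.24))}
scene scene6 {'left': (7, np.float64(-23.2), np.float64(0.68)), 'right': (8, np.float64(-179.7), np.float64(-0.16)), 'far': (8, np.float64(641.9), np.float64(0.87)), 'near': (12, np.float64(414.7), np.float64(-0.27))}
```

{"api": "jog_arm", "payload": {
  "plan": [0.0025, 0.0007, -0.01, 0, 0, 0, 0.0025, 0.0007, -0.022, 0, 0, 0, 0.0025, 0.0007, -0.032, 0, 0, 0, 0.0025, 0.0007, -0.038, 0, 0, 0, 0.0025, 0.0007, -0.041, 0, 0, 0, 0.0025, 0.0007, -0.043, 0, 0, 0, 0.0025, 0.0007, -0.043, 0, 0, 0]
}}

```text
clock: 32.9
eef_pos: [543.1, -170.2, 148.4]
eef_rot: [3.142, 0.0, 3.137]
wrist_force: [-0.2, -0.0, -3.6]
finger_gap: 11.6
finger_force: 50.0
```

{"api": "jog_arm", "payload": {
  "plan": [0, 0, -0.001, 0, 0, 0, 0, 0, -0.002, 0, 0, 0, 0, 0, -0.003, 0, 0, 0, 0, 0, -0.004, 0, 0, 0, 0, 0, -0.004, 0, 0, 0]
}}

```text
clock: 33.4
eef_pos: [543.0, -170.2, 144.3]
eef_rot: [3.142, -0.0, 3.137]
wrist_force: [0.8, 0.5, -3.2]
finger_gap: 11.8
finger_force: 50.0
```

Not in contact yet, which fits within 1–2 mm. Going a little further.

{"api": "jog_arm", "payload": {
  "plan": [0, 0, -0.001, 0, 0, 0, 0, 0, -0.0015, 0, 0, 0, 0, 0, -0.0015, 0, 0, 0]
}}

```text
clock: 33.7
eef_pos: [543.2, -170.3, 143.9]
eef_rot: [-3.141, 0.001, 3.137]
wrist_force: [-3.3, 1.0, 4.6]
finger_gap: 11.7
finger_force: 50.0
```

```bash
python3 -c "
from h import *
s=manip.read_state();print(s['eef_pos'],s['wrist_force'],s['moment'])
q,d=snap('scene','scene7');P=world('scene',d);x,y,Z=P[...,0],P[...,1],P[...,2];q=q.astype(int)
b=(q[...,2]>q[...,0]+40)&(Z>160)&(Z<190)&(abs(x-531)<150)&(abs(y+97)<110)
print(np.nanpercentile(Z[b],[10,30,50,70,90]),cv2.minAreaRect(P[b][:,:2].astype(np.float32)))
A=np.c_[P[b][:,:2]-[531,-97],np.ones(b.sum())];print(np.linalg.lstsq(A,P[b][:,2],rcond=None)[0])
cv2.imwrite('pics/s7.png',cv2.resize(cv2.imread('pics/scene7.png')[160:290,230:380],(690,598),interpolation=2))
"
```

```text
[ 543.19483459 -170.28051917  143.86854436] [-3.28420363  0.96084638  4.61731634] [ 0.23693723  0.58535196 -0.03073709]
[169.46553943 171.7942941  173.75938781 175.24945146 177.2777459 ] ((529.8215942382812, -98.88406372070312), (226.79478454589844, 164.86244201660156), 0.16208815574645996)
[-6.86580231e-03 -5.90779580e-03  1.72972995e+02]
```

View pics/s7.png

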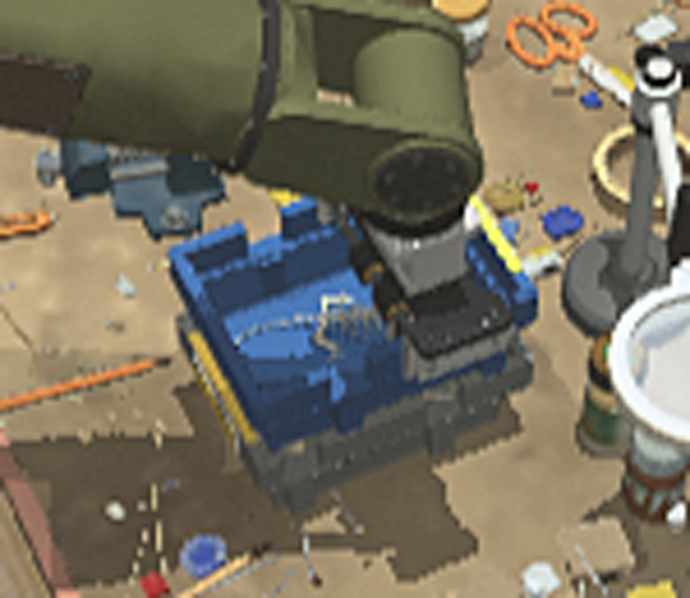

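Contact came at a TCP height of about 144, so the blue underside is at 82 mm: stacked and level, with the lizard inside. I'll release it and rise.

{"api": "jog_arm", "payload": {
  "plan": [0, 0, 0, 0, 0, 0, 0, 0, 0, 0, 0, 0, 0, 0, 0, 0, 0, 0, 0, 0, 0, 0, 0, 0],
  "claw": 0.036
}}

```text
clock: 34.15
eef_pos: [543.1, -170.2, 142.9]
eef_rot: [-3.142, 0.0, 3.137]
wrist_force: [-0.0, 0.1, -0.0]
finger_gap: 35.2
finger_force: 0.0
```

{"api": "jog_arm", "payload": {
  "plan": [0, 0, 0.01, 0, 0, 0, 0, 0, 0.03, 0, 0, 0, 0, 0, 0.06, 0, 0, 0, 0, 0, 0.1, 0, 0, 0, 0, 0, 0.15, 0, 0, 0, 0, 0, 0.2, 0, 0, 0, 0, 0, 0.21, 0, 0, 0, 0, 0, 0.21, 0, 0, 0]
}}

```text
clock: 34.95
eef_pos: [543.3, -170.3, 355.1]
eef_rot: [-3.14, 0.004, 3.137]
wrist_force: [-0.4, 0.6, -0.8]
finger_gap: 36.2
finger_force: 0.0
```

```bash
python3 -c "
from h import *
s=manip.read_state();print(s['joints'])
q,d=snap('scene','scene8');P=world('scene',d);x,y,Z=P[...,0],P[...,1],P[...,2];q=q.astype(int)
b=(q[...,2]>q[...,0]+40)&(Z>160)&(Z<190)&(abs(x-531)<150)&(abs(y+97)<110)
print(np.nanpercentile(Z[b],[10,50,90]),cv2.minAreaRect(P[b][:,:2].astype(np.float32)))
A=np.c_[P[b][:,:2]-[531,-97],np.ones(b.sum())];print(np.linalg.lstsq(A,P[b][:,2],rcond=None)[0])
p,d=snap('top','top8');P=world('top',d);x,y,Z=P[...,0],P[...,1],P[...,2];p=p.astype(int)
k=(Z>260)&(Z<316)&(abs(x-725)<40)&(abs(y+236)<40)&(p.sum(-1)<180);print('knob',k.sum(),P[k].mean(0) if k.any() else '')
r=(Z>225)&(Z<265)&(np.hypot(x-678,y+323)<110)&(p.min(-1)>200);print('ring',r.sum(),cv2.minEnclosingCircle(P[r][:,:2].astype(np.float32)))
"
```

```text
[-3.68090776e-01  2.81414641e-01  1.20484134e+00  2.42415644e-05
  1.65155111e+00 -1.93423060e+00]
[169.55970519 173.67783905 177.99302212] ((530.5648803710938, -99.27881622314453), (228.5711212158203, 164.98606872558594), 0.14245754480361938)
[-5.59128719e-03 -2.52416395e-04  1.73584086e+02]
knob 64 [ 719.6930428  -232.68824899  298.74034151]
ring 175 ((687.3350830078125, -316.38348388671875), 73.1697006225586)
```

{"api": "jog_arm", "payload": {
  "plan": [0.02, -0.01, 0, 0, 0, -8, 0.04, -0.02, 0, 0, 0, -16, 0.06, -0.03, 0, 0, 0, -24, 0.08, -0.04, 0, 0, 0, -32, 0.1, -0.05, 0, 0, 0, -40, 0.12, -0.055, 0, 0, 0, -48, 0.14, -0.06, 0, 0, 0, -56, 0.16, -0.064, 0, 0, 0, -64, 0.18, -0.064, 0, 0, 0, -72, 0.18, -0.064, 0, 0, 0, -80, 0.18, -0.064, 0, 0, 0, -88, 0.18, -0.064, 0, 0, 0, -96, 0.18, -0.064, 0, 0, 0, -104, 0.18, -0.064, 0, 0, 0, -111.6, 0.18, -0.064, 0, 0, 0, -111.6, 0.18, -0.064, 0, 0, 0, -111.6],
  "claw": 0.06,
  "force": 15
}}

```text
clock: 36.65
eef_pos: [723.1, -234.2, 351.5]
eef_rot: [-3.139, 0.0, 1.193]
wrist_force: [-0.5, -0.5, 0.5]
finger_gap: 60.6
finger_force: 0.0
```

{"api": "jog_arm", "payload": {
  "plan": [0, 0, -0.03, 0, 0, 0, 0, 0, -0.055, 0, 0, 0, 0, 0, -0.078, 0, 0, 0, 0, 0, -0.078, 0, 0, 0, 0, 0, -0.078, 0, 0, 0]
}}

```text
clock: 37.15
eef_pos: [723.1, -234.2, 275.5]
eef_rot: [-3.141, 0.0, 1.191]
wrist_force: [-0.0, 1.1, 0.9]
finger_gap: 60.1
finger_force: 0.0
```

{"api": "jog_arm", "payload": {
  "plan": [0, 0, 0, 0, 0, 0, 0, 0, 0, 0, 0, 0, 0, 0, 0, 0, 0, 0, 0, 0, 0, 0, 0, 0, 0, 0, 0, 0, 0, 0, 0, 0, 0, 0, 0, 0],
  "claw": 0.01
}}

```text
clock: 37.75
eef_pos: [723.1, -234.3, 275.2]
eef_rot: [3.141, 0.0, 1.189]
wrist_force: [1.2, -0.8, 0.9]
finger_gap: 24.6
finger_force: 15.0
```

{"api": "jog_arm", "payload": {
  "plan": [-0.0108, 0.0049, 0, 0, 0, -4.55, -0.0212, 0.0106, 0, 0, 0, -9.1, -0.0312, 0.017, 0, 0, 0, -13.65, -0.0405, 0.0243, 0, 0, 0, -18.2, -0.0493, 0.0323, 0, 0, 0, -22.75, -0.0575, 0.0409, 0, 0, 0, -27.3, -0.0649, 0.0501, 0, 0, 0, -31.85, -0.0715, 0.06, 0, 0, 0, -36.4, -0.0774, 0.0703, 0, 0, 0, -40.9, -0.0824, 0.081, 0, 0, 0, -45.5, -0.0865, 0.0921, 0, 0, 0, -50, -0.0898, 0.1035, 0, 0, 0, -54.6, -0.0921, 0.1152, 0, 0, 0, -59.1, -0.0935, 0.127, 0, 0, 0, -63.7, -0.094, 0.1388, 0, 0, 0, -68.2, -0.094, 0.1388, 0, 0, 0, -68.2, -0.094, 0.1388, 0, 0, 0, -68.2]
}}

```text
clock: 39.45
eef_pos: [630.6, -94.6, 275.1]
eef_rot: [-3.141, -0.004, -0.0]
wrist_force: [15.0, 1.2, -2.9]
finger_gap: 24.7
finger_force: 15.0
```

{"api": "jog_arm", "payload": {
  "plan": [0, 0, 0, 0, 0, 0, 0, 0, 0, 0, 0, 0, 0, 0, 0, 0, 0, 0, 0, 0, 0.04, 0, 0, 0, 0, 0, 0.08, 0, 0, 0, 0, 0, 0.12, 0, 0, 0, 0, 0, 0.12, 0, 0, 0],
  "claw": 0.06
}}

```text
clock: 40.15
eef_pos: [629.3, -95.6, 401.1]
eef_rot: [3.14, -0.009, -0.001]
wrist_force: [-0.8, -0.3, 0.0]
finger_gap: 60.2
finger_force: 0.0
```

{"api": "jog_arm", "payload": {
  "plan": [0, 0.04, 0, 0, 0, 0, 0, 0.09, 0, 0, 0, 0, -0.02, 0.14, 0, 0, 0, 0, -0.05, 0.18, 0, 0, 0, 0, -0.08, 0.22, 0, 0, 0, 0, -0.12, 0.26, 0, 0, 0, 0, -0.15, 0.3, 0, 0, 0, 0, -0.15, 0.34, 0, 0, 0, 0, -0.15, 0.37, 0, 0, 0, 0, -0.15, 0.37, 0, 0, 0, 0, -0.15, 0.37, 0, 0, 0, 0]
}}

```text
clock: 41.25
eef_pos: [478.9, 274.7, 394.4]
eef_rot: [3.141, 0.001, -0.0]
wrist_force: [1.1, 0.3, 0.5]
finger_gap: 60.2
finger_force: 0.0
```

```bash
python3 -c "
from h import *
p,d=snap('top','top9');q,d2=snap('scene','scene9')
P=world('top',d);x,y,Z=P[...,0],P[...,1],P[...,2]
r=(Z>225)&(Z<270)&(np.hypot(x-530,y+96)<110)&(p.min(-1)>200);print('ring',r.sum(),cv2.minEnclosingCircle(P[r][:,:2].astype(np.float32)))
a=cv2.imread('pics/scene9.png')[150:300,220:420];o=ortho('top',cv2.imread('pics/top9.png'),533,-97,150,400,110)
cv2.imwrite('pics/s9.png',np.hstack([o,cv2.resize(a,(400,400),interpolation=2)]))
"
```

```text
ring 253 ((541.3593139648438, -93.65450286865234), 72.684326171875)
```

View pics/s9.png

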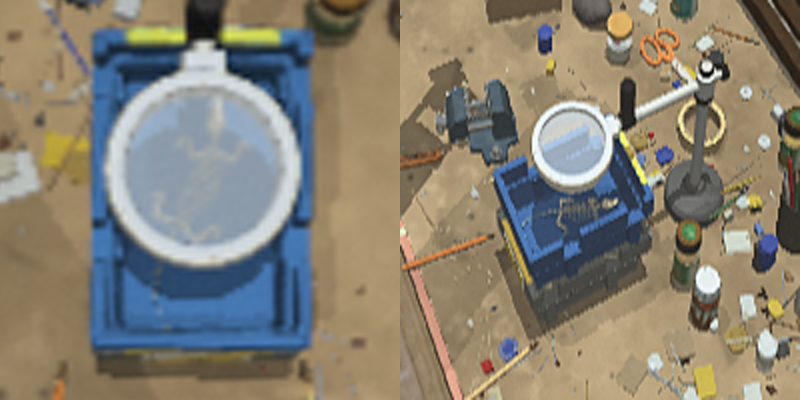

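The final picture shows the blue tote stacked on the grey with its card at the far end. The lizard is under the lens, and both jars are upright. Handing in.

```bash
python3 -c "
from cell import manip
print(manip.sign_off())"
```

```text
the job is handed in; nothing more can be done
None
```

The job is handed in: the three specimens found (fish skull, one spiny shell, beast) are in the grey tote, and the blue tote with the lizard is turned and stacked on its rim. The lens is back over the lizard, and the paint jar and glue bottle are still upright.

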